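# Stack the organiser tray: hook its toes, lower its pins home

### The job

Take the organiser tray off the sloping stand by its grip plate and stack it on the lower tray: hook its two toes under the lip on the robot's side of the lower tray, one each side of the rib, then turn the far edge down so that both corner pins drop into their sockets and the tray sits flat on the rim. Feel your way and do not force it, the plastic is brittle; keep hold until it is right down, do not let it fall, and do not disturb the tub, mug or staple box nearby.

Things in the scene. Friction and masses are not known exactly. Their poses are not given: they have to be found in the camera images.
- tray: Upper organiser tray, loose, grey plastic, about 0.3 kg: open box 120 (x) by 152 (y) mm, walls 30 high. Origin: centre of its underside; z up out of the tray, x from its toe edge to its pin edge. It starts lying on the sloping stand, tilted 30 deg about its y axis, toe edge low and towards the robot. It can hang on the stack only with its toe edge to the robot's side.
- tray_grip (a point): Point on the tray's grip plate, 60 mm straight above the tray's origin along tray z; axes as the tray's. The plate stands upright across the tray's middle: 12 mm thick in x (pinch it across x), 60 wide in y, top at 80 mm above the underside, sticking 50 mm out above the walls.
- tray_toes (a point): Middle of the toe edge's outer end, on the level of the tray's underside: tray x = -78, y = 0. Axes as the tray's. The two flat toes are each 34 mm wide, centred 50 mm either side of this point, 5 mm thick (upward from this level), and stick out 18 mm beyond the tray wall.
- tray_pins (a point): Midway between the two corner pins at the tray's underside: tray x = +48, y = 0. Axes as the tray's. The round pins stand 64 mm either side (y), are 10 mm thick with tapered nose and reach 14 mm below the underside.
- stand: Fixed bent-sheet aluminium stand, 130 x 100 mm footprint. Its top slopes 30 deg, low edge at its -x side (towards the robot). Origin: centre of its underside; z up. The resting tray's origin is 56 mm above this origin; the tray wall leans on a small stop between the toes.
- stack_base: Fixed aluminium base plate 130 (x) by 176 (y) mm under the lower tray. Origin: centre of its underside on the worktop; x away from the robot's side, z up. The lower tray (120 x 152 mm) is clamped fast on its runners, sides parallel and centred in x, but anywhere up to 16 mm either way in y: where is NOT reported, see it or feel for it. Brittle: over 60 N breaks it.
- seat (a point): Point 54 mm straight above the base's origin, axes as the base's: height of the lower tray's rim. The tray is home when its underside lies flat on the rim, its centre over the lower tray's centre (play 2 to 2.5 mm each way), so up to 16 mm plus play from this point along y; x and z are exact.
- lip (a point): Lip edge's middle, at rim height, if the lower tray is centred in y; 70 mm on the -x side of its centre. Outside the wall a ledge level with the rim runs along y and ends at a stop wall 10 mm beyond (-x), roofed by the lip: 13 mm free height, lip 4 mm thick, open at both ends. Enter toes tilted 10 to 25 deg. When home, 2 mm remain from toe ends to stop wall.
- lip_rib (a point): Middle of the rib that fills the space under the lip at mid-length, if the lower tray is centred in y (it is off with it). The rib is 28 mm wide in y, from the stop wall to 1 mm past the lip edge. The toes go in either side of it: each toe's inner side is 19 mm from the rib when home, so slid along y under the lip a toe meets the rib 19 mm off home.
- sockets (a point): Midway between the two sockets' mouths at rim height if the lower tray is centred in y (off with it): 48 mm on the +x side of the lower tray's centre. Square sockets 14.8 mm wide, 20 deep, mouths 64 mm either side (y).
- clip_tub: Round tub of paper clips, 55 mm across, 37 mm high, standing between stand and stack; bystander. Origin at the centre of its underside.
- mug: White dotted mug, 82 mm across, 91 mm high, standing on the worktop at the left; bystander. Origin at the centre of its underside.
- staples: Card box of staples, 51 x 75 x 24 mm, lying on the worktop at the left; bystander. Origin at the centre of its underside.

How it is judged (in metres and radians):
On the way:
1. the tray is lifted clear of the stand (contact force between tray and stand below 0.01 N and z of tray in the frame of stand above 0.09 m), for 0.2 s.
At the end, for the whole second after the job is handed in: The upper tray sits home: within 3 mm of the 54 mm seat height over the base, tilt under 2 deg, within 5 mm of the base's centre line sideways and 18 mm of its centre lengthways, square to it within 3.4 deg, let go and at rest; tub, mug and staple box left where they were (x of tray in the frame of stack_base between -0.005 and 0.005 m and y of tray in the frame of stack_base between -0.021 and 0.021 m and z of tray in the frame of stack_base between 0.051 and 0.057 m and angle between tray's own z axis and vertical below 0.035 rad and angle between the x axis of tray and the x axis of stack_base, either way round below 0.06 rad and linear speed of tray below 0.02 m/s); the robot touches nothing.
It fails at once if the tray is forced against the stack (over 60 N) (contact force between tray and stack_base above 60 N).
It fails at once if the tray falls or is slammed down (turns faster than 4 rad/s) (angular speed of tray above 4 rad/s).
It fails at once if the tub is pushed more than 25 mm or tipped (distance of clip_tub from where it was at the start of the episode above 0.025 m or angle between clip_tub's own z axis and vertical above 0.3 rad).
It fails at once if the mug is pushed more than 25 mm or tipped (distance of mug from where it was at the start of the episode above 0.025 m or angle between mug's own z axis and vertical above 0.3 rad).
It fails at once if the staple box is pushed more than 25 mm or tipped (distance of staples from where it was at the start of the episode above 0.025 m or angle between staples's own z axis and vertical above 0.3 rad).
It also fails if it takes over 50 s, if anything falls off the work surface, if the arm or the gripper's body presses on something with over 40 N, if the wrist force passes 120 N, or if a joint passes its speed limit or range.

### The arm

A 6-joint arm with a two-finger parallel gripper is mounted at the origin on a cart in front of the work surface, level with it; the furniture and walls round the work are solid. World frame = base frame: x ahead of the robot, y to its left, z up, the work surface at z = 0. Lengths are in mm, angles in rad, forces in N, time in s.
With the tool pointing down it reaches from about 275 to 1000 mm from the base axis. Payload 8.4 kg.
Tool frame: the origin (TCP) lies between the finger pads; the fingertips stand 17 mm ahead of it and the grasp point (between the pads) lies 2 mm behind it; z points along the fingers, y is the line along which they close (so a half turn about z gives the same grasp; the last joint's range is limited). The gripper opens to 85 mm and grips with 20 to 120 N. Pads are 22 mm wide; open, the fingers measure 114 mm over their backs; the gripper's body (76 mm by 85 mm) begins 54 mm behind the grasp point. The pads swing forward as they close: fully open they stand 13 mm farther back than shut.
Start: joints at [-1.215, 0.353, 1.633, -0, 1.155, -0.002], TCP at [218.883, -585.422, 248.281] pointing down, gripper open.
Joint ranges: [-2.63, 2.63], [-0.92, 2.1], [0.06, 2.66], [-1.3, 4.44], [0, 2.69], [-3.02, 3.02]. Speed limits (rad/s): [2.22, 2.22, 2.79, 3.14, 3.14, 3.14].

### API

Orientations are given as a rotation vector (axis times angle).
In Python, from bench import env gives the robot as it stands. The module is installed in compiled form; this text tells all that it offers.
- The arm moves only by the tool apply_moves, never from a script. Its argument "plan" is a list of rows, each an object of numbers: "x", "y", "z": the shift along the world's x, y, z in units of 0.075 m (1.0 is 0.075 m); "rx", "ry", "rz": the turn, a rotation vector about the world's x, y, z in units of 180 degrees (1.0 is 180 degrees); "grip": the opening, from 0 (shut) to 1 (fully open). In form: [{"x": .., "y": .., "z": .., "rx": .., "ry": .., "rz": .., "grip": ..}, ...]. A call has 1 to 5 rows; each row shifts and turns the commanded pose from where the row before left it; what a row does not reach is not made up. A row lasts 1/10 s, in which the tool goes at most 50 mm and 8.59 degrees, less where a joint would pass 70% of its speed; a pose out of reach is approached as far as the arm can. A call with a number of a shift or a turn outside -1 to 1 is refused whole. A call with a gripper value outside its range is refused whole. The fingers move at their own pace and stop on an object; "force" is the grip in N (left out, the last holds). Time passes only in rows, so rows that do not move let the fingers close. It gives the time, the measured TCP pose, the force, the opening and the grip force at its end, in the units of the state.
- env.get_obs(): the state, without advancing time (a new reading comes with each control period).
- env.get_image(name): name is "scene" or "top" or "wrist"; returns the picture (480x640x3 uint8, blue, green, red); there is no depth.
- env.calibration(name): a dict with "fx", "fy", "cx", "cy" (pixels), "dist_coeffs" ([k1, k2, p1, p2, k3] as OpenCV has them; the pictures are not rectified), "R" (3x3) and "t" (3): a world point X has camera coordinates R X + t. Camera axes: x right, y down, z forward; pixel columns grow to the right and rows downward; lengths in mm; the calibration is good to about 2 mm. A picture is of the moment at which its call begins: read the wrist's pose just before it. calibration takes no time and is no camera call; for the wrist camera it gives the pose at the moment of the call.
- env.close_job(): hands the job in; it is judged then, once.
The state is a dict: "time": time; "q": joint angles; "joint_velocities": joint speeds; "tau": joint torques, N m; "ee_pos": TCP position; "ee_rot": TCP orientation; "force": force on the tool from outside, world axes, zero at the start; "torque": the same for the moment, N m; "finger_gap": finger opening in mm; "grasp_force": force on a finger pad.
Only numpy, scipy, OpenCV 4.12 (cv2) and the standard library are available. Lean on these libraries where they do the work, as an engineer would, in place of code of your own. Each camera call takes 0.05 s, during which the arm holds its last target. There are 200 camera calls.

## Working session

There is one attempt and no reset: what is moved stays moved. The work goes in short steps, Python scripts to look and compute and a tool call to move; the robot and the scene stay as the last step left them, time stands still between calls to the robot, and variables do not carry over. Pictures are saved under pics/ and viewed, at most 12 in all, crops included, and the job is handed in when it is done.

Besides the shell and the picture viewer there is one more tool, called after "Request:" as name(argument=value, ...) on one line, values as JSON. apply_moves: Moves the arm, as the interface text tells. Shifts and turns lie within -1 to 1; 1 stands for 0.075 m of shift or 180 degrees of turn. Its arguments: {"type":"object","properties":{"plan":{"type":"array","items":{"type":"object","properties":{"x":{"type":"number","minimum":-1,"maximum":1},"y":{"type":"number","minimum":-1,"maximum":1},"z":{"type":"number","minimum":-1,"maximum":1},"rx":{"type":"number","minimum":-1,"maximum":1},"ry":{"type":"number","minimum":-1,"maximum":1},"rz":{"type":"number","minimum":-1,"maximum":1},"grip":{"type":"number"}}}},"force":{"type":"number"}},"required":["plan"]}

```bash
mkdir -p pics; python3 - <<'E'
from bench import env
import cv2
o=env.get_obs();print(o)
for n in("scene","top"):
    cv2.imwrite(f"pics/{n}0.png",env.get_image(n));c=env.calibration(n);print(n,c)
E
```

```text
{'time': 0.0, 'q': array([-1.21536925e+00,  3.53631871e-01,  1.63413279e+00, -2.01606169e-05,
        1.15521793e+00, -2.41316463e-03]), 'joint_velocities': array([0.00078561, 0.00164805, 0.00152723, 0.00252611, 0.001371  ,
       0.00160765]), 'tau': array([ 3.71615170e-03, -6.05249405e+01, -3.42069340e+01,  4.13323323e-04,
        9.42733604e-03, -5.78071990e-07]), 'ee_pos': array([ 218.73523915, -584.98632015,  247.57241293]), 'ee_rot': array([-3.09009606e+00, -5.58869583e-01,  4.11707967e-04]), 'force': array([-1.10091267, -0.04841127,  0.0287246 ]), 'torque': array([-0.00167647,  0.02764463, -0.02749175]), 'grasp_force': 0.0, 'finger_gap': 85.18284384276218}
scene {'fx': 532.2500218736647, 'fy': 532.2500218736647, 'cx': 306.96178003087164, 'cy': 230.77688681561546, 'dist_coeffs': array([-0.01529796,  0.        ,  0.        ,  0.        ,  0.        ]), 'R': array([[ 0.49485831, -0.8687605 , -0.01924689],
       [-0.40664733, -0.21194433, -0.88866054],
       [ 0.76795391,  0.44758774, -0.45816156]]), 't': array([-77.99686048, 311.07051349, 978.72248863])}
top {'fx': 484.18071917704594, 'fy': 484.18071917704594, 'cx': 322.562865870495, 'cy': 237.10310587944915, 'dist_coeffs': array([-0.10940595,  0.        ,  0.        ,  0.        ,  0.        ]), 'R': array([[ 0.01418418, -0.99989873, -0.00115843],
       [-0.99776587, -0.01407826, -0.06530747],
       [ 0.06528455,  0.00208218, -0.99786452]]), 't': array([ 158.36954158,  501.27182997, 1223.77152916])}
```

View pics/scene0.png

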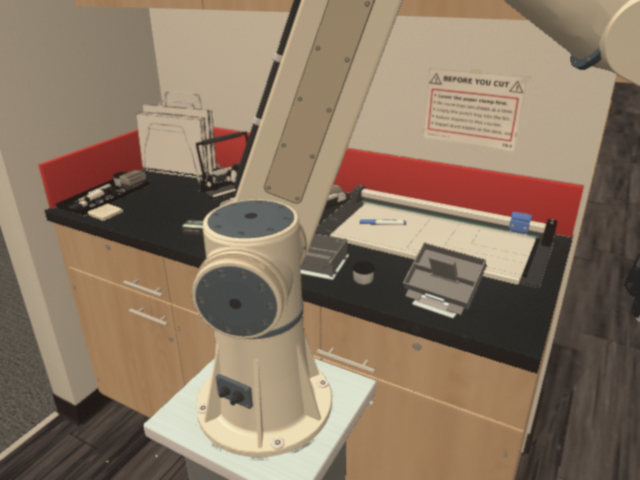

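View pics/top0.png

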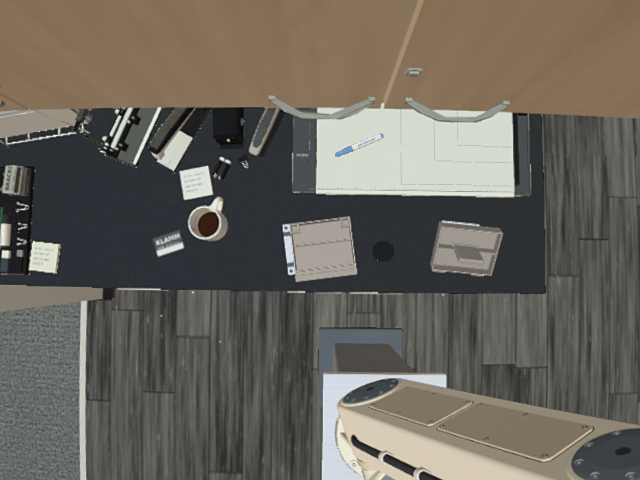

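The top view shows the stack at (320,248), the tub at (383,251) and the tray on its stand at (467,250). The scene view shows the same things behind the arm, with the tray tilted at (445,275). Next I'll enlarge the top view.

```bash
cat > h.py <<'E'
import numpy as np,cv2
from bench import env
def ray(n,uv,cal=None):
    c=cal or env.calibration(n);K=np.array([[c['fx'],0,c['cx']],[0,c['fy'],c['cy']],[0,0,1]])
    p=cv2.undistortPoints(np.array([[uv]],float),K,c['dist_coeffs'])[0,0]
    R=np.array(c['R']);return -R.T@c['t'],R.T@np.array([p[0],p[1],1])
def onz(n,uv,z,cal=None):
    o,d=ray(n,uv,cal);return o+d*(z-o[2])/d[2]
def tri(*rs):
    A=np.zeros((3,3));b=np.zeros(3)
    for o,d in rs:
        d=d/np.linalg.norm(d);P=np.eye(3)-np.outer(d,d);A+=P;b+=P@o
    x=np.linalg.solve(A,b);return x,[np.linalg.norm(np.cross(x-o,d/np.linalg.norm(d))) for o,d in rs]
def proj(n,X,cal=None):
    c=cal or env.calibration(n);K=np.array([[c['fx'],0,c['cx']],[0,c['fy'],c['cy']],[0,0,1]])
    return cv2.projectPoints(np.array(X,float).reshape(-1,3),cv2.Rodrigues(np.array(c['R']))[0],np.array(c['t']),K,c['dist_coeffs'])[0][:,0]
E
python3 - <<'E'
from h import *
print(onz('top',(320,248),54),onz('top',(467,250),70),onz('top',(383,251),37),onz('top',(400,108),400))
t=cv2.imread('pics/top0.png')[210:290,275:515];cv2.imwrite('pics/topc.png',cv2.resize(t,None,fx=3.33,fy=3.33,interpolation=cv2.INTER_CUBIC))
E
```

```text
[469.3531613  171.33862594  54.        ] [ 468.58903193 -191.89290023   70.        ] [464.71536062  12.70826793  37.        ] [711.16863228  27.15330885 400.        ]
```

View pics/topc.png

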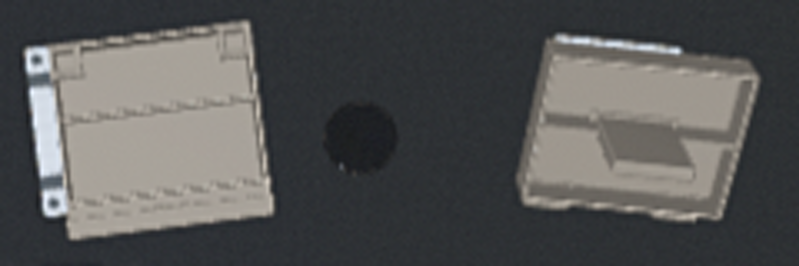

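The base shows to the left of the lower tray, so the tray is shifted towards -y and yawed by about +8°. Its sockets are at the upper corners of the crop, (70,65) and (233,42). The tray on the stand is yawed by about -5°, with its plate top near (645,145). Now I'll move closer.

Request:
apply_moves(plan=[{"x":0.27,"y":0.52,"z":0.12,"rz":0.035,"grip":1},{"x":0.27,"y":0.52,"z":0.12,"rz":0.035,"grip":1},{"x":0.27,"y":0.52,"z":0.12,"rz":0.035,"grip":1},{"x":0.27,"y":0.52,"z":0.12,"rz":0.035,"grip":1},{"x":0.27,"y":0.52,"z":0.12,"rz":0.035,"grip":1}])

```text
$.plan[0]: bad value
```

Request:
apply_moves(plan=[{"x":0.27,"y":0.52,"z":0.12,"rz":0.035,"grip":1},{"x":0.27,"y":0.52,"z":0.12,"rz":0.035,"grip":1},{"x":0.27,"y":0.52,"z":0.12,"rz":0.035,"grip":1},{"x":0.27,"y":0.52,"z":0.12,"rz":0.035,"grip":1},{"x":0.27,"y":0.52,"z":0.12,"rz":0.035,"grip":1}])

```text
$.plan[0]: bad value
```

Request:
apply_moves(plan=[{"grip":1},{"grip":1}])

```text
$.plan[0]: bad value
```

```bash
python3 - <<'E'
from h import *
import pickle
o=env.get_obs();print(o['time'],o['ee_pos'],o['ee_rot'],o['q'])
c=env.calibration('wrist');im=env.get_image('wrist');print(c, -np.array(c['R']).T@c['t'])
cv2.imwrite('pics/w1.png',im);pickle.dump(c,open('w1.pkl','wb'))
E
```

```text
0.1 [ 218.73409046 -585.05105427  247.64439373] [-3.09027064e+00 -5.58829423e-01  3.63555101e-04] [-1.21540770e+00  3.53574922e-01  1.63404766e+00 -1.87669900e-05
  1.15519254e+00 -2.40722859e-03]
{'fx': 414.5256108579235, 'fy': 414.5256108579235, 'cx': 318.1761572240701, 'cy': 237.56680483212082, 'dist_coeffs': array([-0.08368611,  0.        ,  0.        ,  0.        ,  0.        ]), 'R': array([[ 0.35043287, -0.93658694, -0.00130346],
       [-0.88579572, -0.3318803 ,  0.32437849],
       [-0.30424125, -0.11251829, -0.94592647]]), 't': array([-623.99931424,  -43.16472732,  381.0069297 ])} [ 296.35276567 -555.88488521  373.59289476]
```

View pics/w1.png

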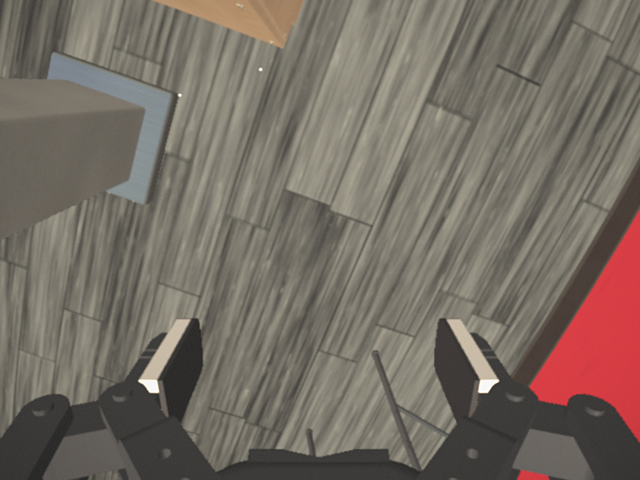

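The picture shows only floor between the open fingers: the moves were refused. I'll send every key in each row.

Request:
apply_moves(plan=[{"x":0.27,"y":0.52,"z":0.12,"rx":0,"ry":0,"rz":0.035,"grip":1},{"x":0.27,"y":0.52,"z":0.12,"rx":0,"ry":0,"rz":0.035,"grip":1},{"x":0.27,"y":0.52,"z":0.12,"rx":0,"ry":0,"rz":0.035,"grip":1},{"x":0.27,"y":0.52,"z":0.12,"rx":0,"ry":0,"rz":0.035,"grip":1},{"x":0.27,"y":0.52,"z":0.12,"rx":0,"ry":0,"rz":0.035,"grip":1}])

```text
time: 0.65
ee_pos: [320.5, -388.7, 293.4]
ee_rot: [-2.821, -1.383, -0.0]
force: [0.5, 0.7, 0.4]
finger_gap: 85.5
grasp_force: 0.0
```

Request:
apply_moves(plan=[{"x":0.3,"y":0.53,"z":0.14,"rx":0,"ry":0,"rz":0.035,"grip":1},{"x":0.3,"y":0.53,"z":0.14,"rx":0,"ry":0,"rz":0.035,"grip":1},{"x":0.3,"y":0.53,"z":0.14,"rx":0,"ry":0,"rz":0.035,"grip":1},{"x":0.3,"y":0.53,"z":0.14,"rx":0,"ry":0,"rz":0.035,"grip":1},{"x":0.3,"y":0.53,"z":0.14,"rx":0,"ry":0,"rz":0.035,"grip":1}])

```text
time: 1.15
ee_pos: [433.1, -189.9, 346.3]
ee_rot: [2.339, 2.097, 0.0]
force: [1.0, -0.6, 0.4]
finger_gap: 85.5
grasp_force: 0.0
```

Request:
apply_moves(plan=[{"x":0,"y":0,"z":0,"rx":0,"ry":0,"rz":0,"grip":1},{"x":0,"y":0,"z":0,"rx":0,"ry":0,"rz":0,"grip":1}])

```text
time: 1.35
ee_pos: [433.0, -190.8, 345.8]
ee_rot: [2.341, 2.094, -0.0]
force: [-0.8, 0.1, 0.6]
finger_gap: 85.6
grasp_force: 0.0
```

```bash
cat >> h.py <<'E'
def shot(n):
    import pickle
    o=env.get_obs();c=env.calibration('wrist');im=env.get_image('wrist')
    cv2.imwrite(f'pics/{n}.png',im);pickle.dump(c,open(n+'.pkl','wb'));print(o['time'],o['ee_pos'],o['ee_rot'],o['force'],o['torque'],'cam',-np.array(c['R']).T@c['t'])
E
python3 -c "
from h import *
shot('w2')"
```

```text
1.35 [ 432.95392197 -190.84999009  345.80736429] [ 2.34132618e+00  2.09424179e+00 -4.64211084e-04] [-0.77224027  0.05186969  0.57739451] [0.01106527 0.00211666 0.03541393] cam [ 441.32834705 -107.56020565  471.72898706]
```

View pics/w2.png

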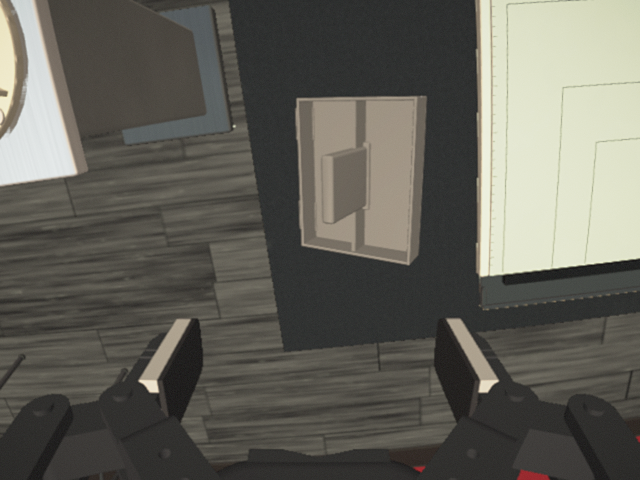

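The wrist view shows the tray. Its wall-top corners are at about (297,98), (426,97), (411,264) and (302,246), and the plate top is around x=323-334, y=153-222. I'll fit the pose to these points.

```bash
cat > fit.py <<'E'
from h import *
import pickle
from scipy.optimize import least_squares
from scipy.spatial.transform import Rotation as Ro
def pose(p): return Ro.from_euler('ZY',[p[3],-np.radians(30)]),np.array(p[:3])
def world(p,P):
    r,t=pose(p);return r.apply(P)+t
def fit(obs,p0=(468,-190,56,-.1)):  # obs list (cam,cal,pts3,uv)
    f=lambda p:np.concatenate([(proj(n,world(p,P),c)-uv).ravel() for n,c,P,uv in obs])
    s=least_squares(f,p0,x_scale=[10,10,10,.1],loss='soft_l1');return s.x,f(s.x).reshape(-1,2)
E
python3 - <<'E'
from fit import *
C=np.array([[-60,76,30],[60,76,30],[60,-76,30],[-60,-76,30]],float)
w=pickle.load(open('w2.pkl','rb'))
uv=np.array([[297,98],[426,97],[411,264],[302,246]],float)
p,r=fit([('wrist',w,C,uv)]);print(p,r)
P=np.array([[-6,30,80],[6,30,80],[6,-30,80],[-6,-30,80]],float)
print(proj('wrist',world(p,P),w))
tu=np.array([[550,40],[757,75]])/3.33+[275,210]
PT=np.array([[613,170],[692,180]])/3.33+[275,210]
p2,r=fit([('wrist',w,C,uv),('top',None,C[1:3],tu),('top',None,P[[0,3]],PT)]);print(p2,r)
for q in(p,p2):print('grip',world(q,[[0,0,60.]]))
E
```

```text
[ 4.81796657e+02 -1.88498166e+02  5.81683303e+01 -9.65096772e-02] [[ 1.39107847 -0.4195991 ]
 [-5.31505033 -0.42581017]
 [-0.05989834  2.30383932]
 [ 0.47926261 -0.10696701]]
[[322.27784335 154.88347139]
 [335.05556135 155.69646258]
 [335.19985895 225.71355111]
 [323.06805033 223.83839942]]
[ 4.81939973e+02 -1.88467983e+02  5.77637159e+01 -9.74369356e-02] [[ 1.62501816 -0.53831523]
 [-5.17831743 -0.43871442]
 [-0.0766582   2.12533685]
 [ 0.55443167 -0.33016895]
 [ 0.95626012  2.7097265 ]
 [ 0.82709271 -0.66332827]
 [-1.01627885  0.05534517]
 [ 0.09422427 -0.20054555]]
grip [[ 451.93626004 -185.60736801  110.12985448]]
grip [[ 452.08226996 -185.5494982   109.72524017]]
```

Request:
apply_moves(plan=[{"x":0.033,"y":0.52,"z":-0.12,"rx":0,"ry":0,"rz":0,"grip":1},{"x":0.033,"y":0.52,"z":-0.12,"rx":0,"ry":0,"rz":0,"grip":1},{"x":0.033,"y":0.52,"z":-0.12,"rx":0,"ry":0,"rz":0,"grip":1},{"x":0.033,"y":0.52,"z":-0.12,"rx":0,"ry":0,"rz":0,"grip":1},{"x":0.033,"y":0.52,"z":-0.12,"rx":0,"ry":0,"rz":0,"grip":1}])

```text
time: 1.9
ee_pos: [444.5, 3.2, 300.0]
ee_rot: [-2.348, -2.088, 0.001]
force: [1.2, -0.4, 0.8]
finger_gap: 85.2
grasp_force: 0.0
```

Request:
apply_moves(plan=[{"x":0.033,"y":0.52,"z":-0.12,"rx":0,"ry":0,"rz":0,"grip":1},{"x":0.033,"y":0.52,"z":-0.12,"rx":0,"ry":0,"rz":0,"grip":1},{"x":0.033,"y":0.52,"z":-0.12,"rx":0,"ry":0,"rz":0,"grip":1},{"x":0.033,"y":0.52,"z":-0.12,"rx":0,"ry":0,"rz":0,"grip":1},{"x":0.033,"y":0.52,"z":-0.12,"rx":0,"ry":0,"rz":0,"grip":1}])

```text
time: 2.4
ee_pos: [457.5, 198.2, 254.9]
ee_rot: [2.347, 2.088, -0.002]
force: [1.2, -0.6, 0.2]
finger_gap: 85.4
grasp_force: 0.0
```

Request:
apply_moves(plan=[{"x":0,"y":0,"z":0,"rx":0,"ry":0,"rz":0,"grip":1},{"x":0,"y":0,"z":0,"rx":0,"ry":0,"rz":0,"grip":1}])

```text
time: 2.6
ee_pos: [457.3, 197.4, 254.9]
ee_rot: [-2.344, -2.091, 0.003]
force: [0.7, 0.4, -1.0]
finger_gap: 85.5
grasp_force: 0.0
```

```bash
python3 -c "
from h import *
shot('w3')"
```

```text
2.6 [457.28531987 197.39697685 254.94293833] [-2.34422112 -2.09118899  0.00322218] [ 0.66925129  0.4409348  -1.01529296] [ 0.00996931 -0.0313105   0.07799607] cam [466.10582913 280.72890859 380.79061413]
```

View pics/w3.png

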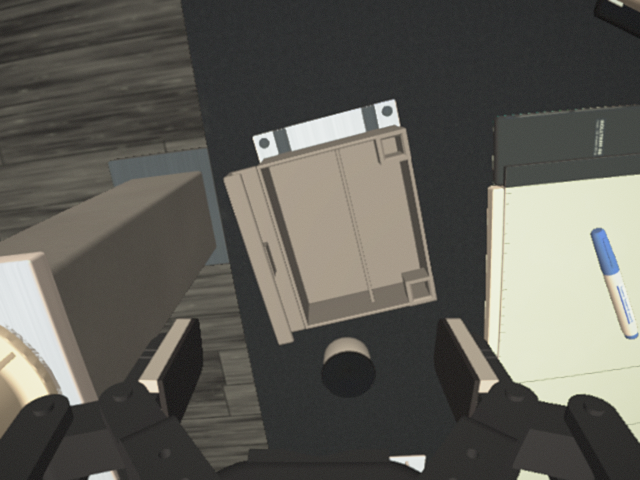

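Clear view of the lower tray. The socket centres are at (392,147) and (418,287), and the far rim corners at (405,127) and (436,298). The lip runs from (225,176)-(242,172) down to (280,344)-(293,341), with the rib at (268,258). The tub is at (348,370).

```bash
python3 - <<'E'
from h import *
import pickle
from scipy.optimize import least_squares
w=pickle.load(open('w3.pkl','rb'))
S=np.array([[48,64,0],[48,-64,0],[60,76,0],[60,-76,0]],float)
uv=np.array([[392,147],[418,287],[405,127],[436,298]],float)
T=np.array([[70,65],[233,42],[53,50],[250,22]])/3.33+[275,210]
def W(p,P):
    c,s=np.cos(p[3]),np.sin(p[3]);return P@np.array([[c,s,0],[-s,c,0],[0,0,1]])+p[:3]
for use in((1,0),(1,1)):
    f=lambda p:np.concatenate([(proj('wrist',W(p,S),w)-uv).ravel()*use[0],(proj('top',W(p,S))-T).ravel()*use[1]])
    s=least_squares(f,[470,170,54,.14],x_scale=[10,10,10,.1]);print(s.x,f(s.x).reshape(-1,2).round(1).tolist())
p=s.x
L=np.array([[-70,76,17],[-70,-76,17],[-67,0,10],[-65,88,-48],[65,88,-48]],float)
print('lip/rib/base pred',proj('wrist',W(p,L),w))
# base plate +y edge
a,b=[onz('wrist',q,8,w) for q in((254,136),(395,99))];print(a,b,np.linalg.norm(a-b)); ax=(b-a)/np.linalg.norm(b-a)
m=(a+b)/2; print('base centre',m+88*np.array([ax[1],-ax[0],0]),'yaw',np.arctan2(ax[1],ax[0]))
E
```

```text
[4.80735372e+02 1.66731624e+02 4.93132430e+01 1.32568087e-01] [[0.5, -0.8], [1.4, 1.3], [-0.5, 0.5], [-1.4, -1.0], [-0.0, -0.0], [0.0, -0.0], [-0.0, -0.0], [-0.0, -0.0]]
[4.80668479e+02 1.66080302e+02 4.81078360e+01 1.33929489e-01] [[0.0, -0.2], [1.1, 1.3], [-1.0, 1.2], [-1.7, -1.1], [-1.5, -1.9], [0.3, -1.1], [-1.7, -1.6], [-0.6, -0.4]]
lip/rib/base pred [[241.73113774 172.13402675]
 [293.94110896 338.3042026 ]
 [273.85756417 257.19516724]
 [255.68409915 145.47608392]
 [396.35520112 109.37387763]]
[405.59240136 253.73739765   8.        ] [531.31832761 271.17084647   8.        ] 126.92885278219775
base centre [480.54200564 175.28811317   8.        ] yaw 0.13778373734581828
```

Request:
apply_moves(plan=[{"x":-0.059,"y":-0.506,"z":0,"rx":0,"ry":0,"rz":0.005,"grip":1},{"x":-0.059,"y":-0.506,"z":0,"rx":0,"ry":0,"rz":0,"grip":1},{"x":-0.059,"y":-0.506,"z":0,"rx":0,"ry":0,"rz":0,"grip":1},{"x":-0.059,"y":-0.506,"z":0,"rx":0,"ry":0,"rz":0,"grip":1},{"x":-0.059,"y":-0.506,"z":0,"rx":0,"ry":0,"rz":0,"grip":1}])

```text
time: 3.15
ee_pos: [434.4, 5.5, 256.2]
ee_rot: [2.329, 2.107, 0.0]
force: [0.7, -0.4, -0.2]
finger_gap: 85.3
grasp_force: 0.0
```

Request:
apply_moves(plan=[{"x":-0.059,"y":-0.506,"z":-0.209,"rx":-0.0033,"ry":-0.0332,"rz":0,"grip":1},{"x":-0.059,"y":-0.506,"z":-0.209,"rx":-0.0033,"ry":-0.0332,"rz":0,"grip":1},{"x":-0.059,"y":-0.506,"z":-0.209,"rx":-0.0033,"ry":-0.0332,"rz":0,"grip":1},{"x":-0.059,"y":-0.506,"z":-0.209,"rx":-0.0033,"ry":-0.0332,"rz":0,"grip":1},{"x":-0.059,"y":-0.506,"z":-0.209,"rx":-0.0033,"ry":-0.0332,"rz":0,"grip":1}])

```text
time: 3.65
ee_pos: [417.0, -147.3, 188.7]
ee_rot: [2.065, 1.882, 0.441]
force: [0.2, 0.8, 0.0]
finger_gap: 85.4
grasp_force: 0.0
```

Request:
apply_moves(plan=[{"x":0,"y":0,"z":0,"rx":0,"ry":0,"rz":0,"grip":1},{"x":0,"y":0,"z":0,"rx":0,"ry":0,"rz":0,"grip":1}])

```text
time: 3.85
ee_pos: [418.6, -145.6, 189.3]
ee_rot: [2.07, 1.884, 0.441]
force: [0.8, 0.1, 0.6]
finger_gap: 85.2
grasp_force: 0.0
```

```bash
python3 -c "
from h import *
from scipy.spatial.transform import Rotation as Ro
shot('w4');print(Ro.from_rotvec(env.get_obs()['ee_rot']).as_matrix())"
```

```text
3.85 [ 418.55109609 -145.58698794  189.30326828] [2.06960004 1.88409116 0.44070726] [0.8103844  0.12560516 0.60384   ] [ 0.03799906  0.22840155 -0.00963217] cam [371.88329775 -59.72832963 305.08279752]
[[ 0.08709167  0.90124346  0.42447058]
 [ 0.99600808 -0.08714502 -0.01933027]
 [ 0.01956922  0.42445963 -0.90523536]]
```

View pics/w4.png

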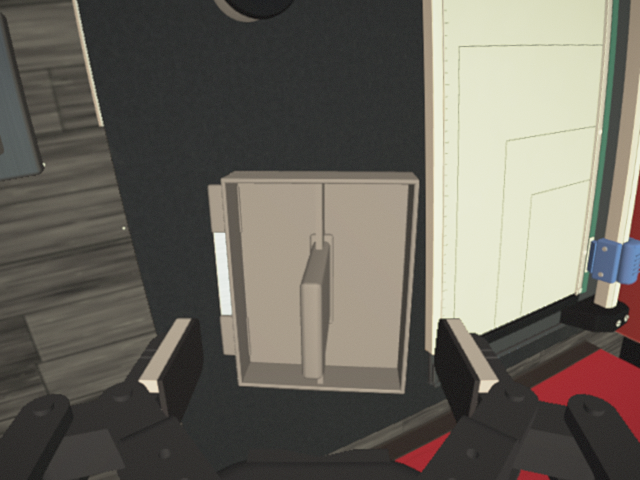

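The close view shows the wall-top corners at (222,174), (418,175), (405,391) and (238,388), with the plate upright at (312,330). I'll refit using both views.

```bash
python3 - <<'E'
from fit import *
C=np.array([[-60,76,30],[60,76,30],[60,-76,30],[-60,-76,30]],float)
w=pickle.load(open('w2.pkl','rb'));w4=pickle.load(open('w4.pkl','rb'))
uv=np.array([[297,98],[426,97],[411,264],[302,246]],float)
u4=np.array([[222,174],[418,175],[405,391],[238,388]],float)
for ob in([('wrist',w4,C,u4)],[('wrist',w,C,uv),('wrist',w4,C,u4)]):
    p,r=fit(ob);print(p,r.round(1).tolist())
    r,t=pose(p);print('tcp goal',world(p,[[0,0,58.]]),'pre60',world(p,[[0,0,118.]]))
    Rg=r.as_matrix()@np.array([[0,1,0],[1,0,0],[0,0,-1.]])
    print('dR/180deg',(Ro.from_matrix(Rg)*Ro.from_rotvec(env.get_obs()['ee_rot']).inv()).as_rotvec()/np.pi)
E
```

```text
[ 4.79972463e+02 -1.85831644e+02  5.64553306e+01 -8.77635806e-02] [[-2.0, 0.5], [2.1, 0.4], [-0.1, -0.0], [0.1, -4.8]]
tcp goal [[ 451.084077   -183.28976637  106.68480403]] pre60 [[ 421.19953955 -180.66023762  158.64632826]]
dR/180deg [-0.00857    -0.02645365 -0.00043847]
[ 4.81055723e+02 -1.87741319e+02  5.47382852e+01 -8.87248669e-02] [[0.1, -0.6], [-7.9, -1.6], [-1.0, -0.1], [0.4, -1.3], [-0.3, 2.7], [1.9, 2.9], [-0.4, 0.2], [1.2, -4.6]]
tcp goal [[ 452.16979369 -185.17167224  104.96775863]] pre60 [[ 422.28779778 -182.51341711  156.92928286]]
dR/180deg [-0.00858272 -0.02644953 -0.00074426]
```

Request:
apply_moves(plan=[{"x":0.02,"y":-0.243,"z":-0.205,"rx":-0.0043,"ry":-0.0132,"rz":0,"grip":1},{"x":0.02,"y":-0.243,"z":-0.205,"rx":-0.0043,"ry":-0.0132,"rz":0,"grip":1},{"x":0,"y":0,"z":0,"rx":0,"ry":0,"rz":0,"grip":1}])

```text
time: 4.2
ee_pos: [423.0, -172.5, 163.5]
ee_rot: [2.008, 1.85, 0.491]
force: [-0.2, 0.1, 0.3]
finger_gap: 85.6
grasp_force: 0.0
```

```bash
python3 -c "
from h import *
from scipy.spatial.transform import Rotation as Ro
o=env.get_obs();print(o['ee_pos'],Ro.from_rotvec(o['ee_rot']).as_matrix(),np.array([451.7,-184.5,106.5])-o['ee_pos'])"
```

```text
[ 422.97128703 -172.45246999  163.51159787] [[ 0.07963013  0.86987088  0.48680971]
 [ 0.9967903  -0.07353033 -0.03166051]
 [ 0.00825472  0.48776833 -0.87293409]] [ 28.72871297 -12.04753001 -57.01159787]
```

Request:
apply_moves(plan=[{"x":0,"y":-0.15,"z":0,"rx":-0.003,"ry":-0.004,"rz":0,"grip":1},{"x":0.128,"y":0,"z":-0.253,"rx":0,"ry":0,"rz":0,"grip":1},{"x":0.128,"y":0,"z":-0.253,"rx":0,"ry":0,"rz":0,"grip":1},{"x":0.128,"y":0,"z":-0.253,"rx":0,"ry":0,"rz":0,"grip":1},{"x":0,"y":0,"z":0,"rx":0,"ry":0,"rz":0,"grip":1}])

```text
time: 4.7
ee_pos: [453.2, -182.4, 106.5]
ee_rot: [1.996, 1.842, 0.496]
force: [0.7, 0.2, -0.2]
finger_gap: 85.3
grasp_force: 0.0
```

Request:
apply_moves(force=60, plan=[{"x":0,"y":0,"z":0,"rx":0,"ry":0,"rz":0,"grip":0},{"x":0,"y":0,"z":0,"rx":0,"ry":0,"rz":0,"grip":0},{"x":0,"y":0,"z":0,"rx":0,"ry":0,"rz":0,"grip":0},{"x":0,"y":0,"z":0,"rx":0,"ry":0,"rz":0,"grip":0},{"x":0,"y":0,"z":0,"rx":0,"ry":0,"rz":0,"grip":0}])

```text
time: 5.2
ee_pos: [451.6, -184.0, 107.7]
ee_rot: [1.993, 1.841, 0.492]
force: [-3.5, -1.9, -1.7]
finger_gap: 12.2
grasp_force: 0.6
```

Request:
apply_moves(plan=[{"x":0,"y":0,"z":0,"rx":0,"ry":0,"rz":0,"grip":0},{"x":0,"y":0,"z":0,"rx":0,"ry":0,"rz":0,"grip":0},{"x":0,"y":0,"z":0,"rx":0,"ry":0,"rz":0,"grip":0},{"x":0,"y":0,"z":0,"rx":0,"ry":0,"rz":0,"grip":0}])

```text
time: 5.6
ee_pos: [451.6, -184.0, 107.7]
ee_rot: [1.994, 1.84, 0.493]
force: [-5.6, 1.2, 9.1]
finger_gap: 11.4
grasp_force: 58.5
```

Request:
apply_moves(plan=[{"x":0,"y":0,"z":0.1,"rx":0,"ry":0,"rz":0,"grip":0},{"x":0,"y":0,"z":0.25,"rx":0,"ry":0,"rz":0,"grip":0},{"x":0,"y":0,"z":0.4,"rx":0,"ry":0,"rz":0,"grip":0},{"x":0,"y":0,"z":0.4,"rx":0,"ry":0,"rz":0,"grip":0},{"x":0,"y":0,"z":0.4,"rx":0,"ry":0,"rz":0,"grip":0}])

```text
time: 6.1
ee_pos: [450.9, -183.3, 218.4]
ee_rot: [1.995, 1.843, 0.492]
force: [-0.3, 0.7, -4.0]
finger_gap: 11.7
grasp_force: 58.9
```

Request:
apply_moves(plan=[{"x":0,"y":0,"z":0,"rx":0,"ry":0,"rz":0,"grip":0},{"x":0,"y":0,"z":0,"rx":0,"ry":0,"rz":0,"grip":0},{"x":0,"y":0,"z":0,"rx":0,"ry":0,"rz":0,"grip":0}])

```text
time: 6.4
ee_pos: [451.2, -182.7, 216.6]
ee_rot: [1.995, 1.844, 0.495]
force: [-0.3, 0.2, -4.0]
finger_gap: 11.2
grasp_force: 59.0
```

```bash
python3 -c "
from h import *
shot('w5')
o=env.get_obs();print(o['finger_gap'],o['grasp_force'])"
```

```text
6.4 [ 451.2350167  -182.70709883  216.57188152] [1.99487535 1.84354318 0.49500194] [-0.29203779  0.21121956 -3.99951764] [ 0.07545587  0.62733528 -0.00539886] cam [394.36292806 -94.50790799 325.90546966]
10.947530543253354 58.979079723358154
```

View pics/w5.png

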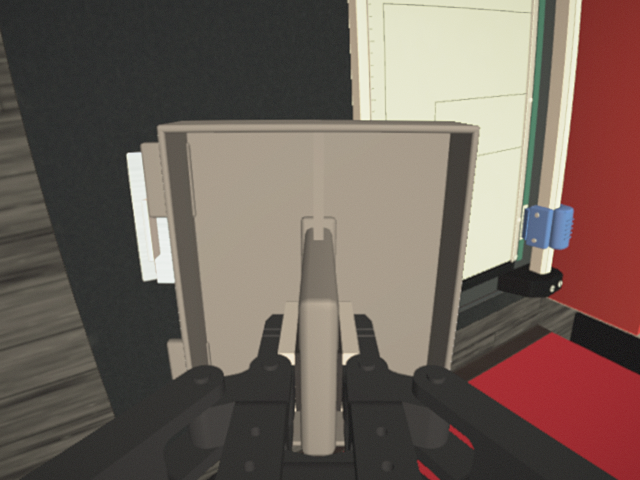

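The tray is lifted clear and held square. Its +y wall-top corners are at (160,127) and (478,127), symmetric about the fingers. The pads grip the plate centrally. Now I'll work out how the tray sits in the tool frame, and the poses for hooking it on.

```bash
cat > plan.py <<'E'
from h import *
import pickle
from scipy.optimize import least_squares
from scipy.spatial.transform import Rotation as Ro
A=np.array([[0,1,0],[1,0,0],[0,0,-1.]])  # tool axes in tray axes
def goal(G,L,th,X,Z,dy=0):
    """tcp pos & matrix for toe end bottom at X (base x from tray centre), Z world; tilt th deg"""
    B=Ro.from_euler('z',L[3]).as_matrix();R=B@Ro.from_euler('y',-th,degrees=True).as_matrix()
    toe=np.array([L[0],L[1],0])+B@[X,dy,0]+[0,0,Z]
    return toe+R@(np.array(G)-[-78,0,0]),R@A
def step(p,R):
    o=env.get_obs();d=(p-o['ee_pos'])/75;r=(Ro.from_matrix(R)*Ro.from_rotvec(o['ee_rot']).inv()).as_rotvec()/np.pi
    return d.round(3),r.round(4)
E
python3 - <<'E'
from plan import *
w=pickle.load(open('w3.pkl','rb'))
S=np.array([[48,64,0],[48,-64,0],[60,76,0],[60,-76,0],[-70,76,17],[-70,-76,17]],float)
uv=np.array([[392,147],[418,287],[405,127],[436,298],[242,172],[293,341]],float)
def W(p,P):
    return P@Ro.from_euler('z',p[2]).as_matrix().T+[p[0],p[1],54]
f=lambda p:(proj('wrist',W(p,S),w)-uv).ravel()
s=least_squares(f,[480,166,.13],x_scale=[10,10,.1]);print(s.x,f(s.x).reshape(-1,2).round(1).tolist())
# tray in tool frame
o=env.get_obs();c=pickle.load(open('w5.pkl','rb'))
Rt=Ro.from_rotvec(o['ee_rot']).as_matrix()@A.T; print('tray axes if aligned',Rt.round(3).tolist())
C=np.array([[-60,76,30],[60,76,30]],float);u=np.array([[160,126],[478,126]],float)
g=lambda G:(proj('wrist',(C-G)@Rt.T+o['ee_pos'],c)-u).ravel()
s2=least_squares(g,[0,0,58]);print('G',s2.x,g(s2.x))
Q=np.array([[-78,67,5],[-78,33,5],[-6,30,80],[6,30,80],[-60,-76,30],[60,-76,30]],float)
print(proj('wrist',(Q-s2.x)@Rt.T+o['ee_pos'],c).round(0).tolist())
E
```

```text
[4.80362937e+02 1.67605180e+02 1.34177382e-01] [[0.8, -1.2], [2.3, 2.7], [-0.0, -0.2], [-0.3, 0.5], [-2.4, -0.4], [0.0, -0.4]]
tray axes if aligned [[0.864, 0.078, -0.497], [-0.069, 0.997, 0.037], [0.499, 0.002, 0.867]]
G [ 0.12744836  2.32093929 62.28338658] [-0.00079651 -0.04301443 -0.00082149  0.04305628]
[[143.0, 143.0], [152.0, 217.0], [299.0, 298.0], [340.0, 298.0], [200.0, 440.0], [438.0, 439.0]]
```

```bash
python3 - <<'E'
from plan import *
G=[0.1,2.3,61];L=[480.5,167.2,0,.134]
for a in((18,-64,110),(18,-64,60),(18,-76,60)):
    p,R=goal(G,L,*a);print(a,p.round(1),*step(p,R),Ro.from_matrix(R).as_rotvec().round(3))
E
```

```text
(18, -64, 110) [471.7 168.3 192.1] [ 0.272  4.68  -0.323] [-0.0025  0.0663  0.0674] [1.918 2.194 0.348]
(18, -64, 60) [471.7 168.3 142.1] [ 0.272  4.68  -0.99 ] [-0.0025  0.0663  0.0674] [1.918 2.194 0.348]
(18, -76, 60) [459.8 166.7 142.1] [ 0.114  4.659 -0.99 ] [-0.0025  0.0663  0.0674] [1.918 2.194 0.348]
```

Request:
apply_moves(plan=[{"x":0.02,"y":0.3,"z":0,"rx":0,"ry":0.007,"rz":0.007,"grip":0},{"x":0.027,"y":0.45,"z":0,"rx":0,"ry":0.007,"rz":0.007,"grip":0},{"x":0.027,"y":0.5,"z":0,"rx":0,"ry":0.007,"rz":0.007,"grip":0},{"x":0.027,"y":0.5,"z":0,"rx":0,"ry":0.007,"rz":0.007,"grip":0},{"x":0.027,"y":0.5,"z":0,"rx":0,"ry":0.007,"rz":0.007,"grip":0}])

```text
time: 6.95
ee_pos: [460.9, -13.2, 216.8]
ee_rot: [1.964, 2.029, 0.422]
force: [-0.5, -0.3, -3.6]
finger_gap: 11.1
grasp_force: 59.0
```

Request:
apply_moves(plan=[{"x":0.027,"y":0.5,"z":0,"rx":0,"ry":0.007,"rz":0.007,"grip":0},{"x":0.027,"y":0.5,"z":0,"rx":0,"ry":0.007,"rz":0.007,"grip":0},{"x":0.027,"y":0.5,"z":0,"rx":0,"ry":0.007,"rz":0.007,"grip":0},{"x":0.027,"y":0.5,"z":-0.1,"rx":0,"ry":0.007,"rz":0.007,"grip":0},{"x":0.027,"y":0.4,"z":-0.15,"rx":0,"ry":0.003,"rz":0.004,"grip":0}])

```text
time: 7.45
ee_pos: [471.9, 167.6, 198.5]
ee_rot: [1.921, 2.195, 0.357]
force: [1.3, -0.6, -3.0]
finger_gap: 11.2
grasp_force: 59.0
```

Request:
apply_moves(plan=[{"x":0,"y":0,"z":0,"rx":0,"ry":0,"rz":0,"grip":0},{"x":0,"y":0,"z":0,"rx":0,"ry":0,"rz":0,"grip":0}])

```text
time: 7.65
ee_pos: [470.9, 165.7, 197.6]
ee_rot: [1.921, 2.196, 0.353]
force: [-0.5, -0.6, -3.0]
finger_gap: 11.2
grasp_force: 58.9
```

```bash
python3 - <<'E'
from plan import *
shot('w6')
G=[0.1,2.3,61];L=[480.5,167.2,0,.134]
for a in((18,-64,110),(18,-64,60),(18,-76,60)):
    p,R=goal(G,L,*a);print(a,p.round(1),*step(p,R))
E
```

```text
7.65 [470.9062545  165.67514263 197.60330191] [1.92129858 2.19565491 0.35292296] [-0.48208346 -0.60218369 -3.03601303] [-0.12240413  0.32115346  0.02661394] cam [420.37764627 242.89330949 317.82694664]
(18, -64, 110) [471.7 168.3 192.1] [ 0.008  0.044 -0.079] [-0.0016  0.0001  0.0004]
(18, -64, 60) [471.7 168.3 142.1] [ 0.008  0.044 -0.746] [-0.0016  0.0001  0.0004]
(18, -76, 60) [459.8 166.7 142.1] [-0.15   0.023 -0.746] [-0.0016  0.0001  0.0004]
```

View pics/w6.png

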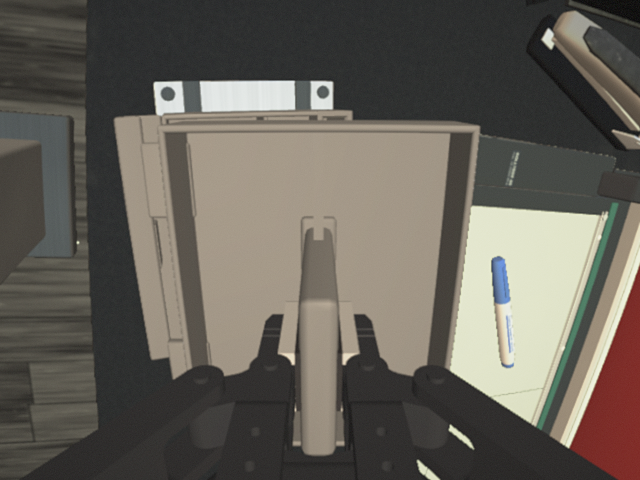

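The lower tray shows behind the held tray. Its +y far rim corner is at (352,112), the lip's +y end runs from (115,118) to (141,116), and the rib is at (157,240). I'll use these as a y check against the fit.

```bash
python3 - <<'E'
from plan import *
c=pickle.load(open('w6.pkl','rb'));L=[480.5,167.2,0,.134]
B=Ro.from_euler('z',L[3]).as_matrix()
P=[[60,76,54],[-70,76,71],[-82,76,71],[-69,14,67],[-69,-14,67],[-65,88,8],[65,88,8]]
print(proj('wrist',[B@p+L[:3] for p in np.array(P,float)],c).round(1).tolist())
for uv,z in(((352,112),54),((141,116),71)):print(B.T@(onz('wrist',uv,z,c)-[480.5,167.2,0]))
o=env.get_obs();Rt=Ro.from_rotvec(o['ee_rot']).as_matrix()@A.T
C=np.array([[-60,76,30],[60,76,30],[-78,67,5],[-78,33,5]],float)
print(proj('wrist',(C-[.1,2.3,61])@Rt.T+o['ee_pos'],c).round(1).tolist())
E
```

```text
[[352.0, 109.9], [140.6, 114.8], [117.2, 115.7], [155.9, 222.6], [161.7, 266.3], [154.1, 93.4], [335.2, 92.0]]
[60.0299825  74.61639169 54.        ]
[-69.84251334  75.37620634  71.        ]
[[160.0, 128.4], [481.3, 128.9], [142.7, 145.6], [151.8, 219.9]]
```

Request:
apply_moves(plan=[{"x":0.008,"y":0.033,"z":-0.25,"rx":-0.0016,"ry":0,"rz":0,"grip":0},{"x":0,"y":0,"z":-0.25,"rx":0,"ry":0,"rz":0,"grip":0},{"x":0,"y":0,"z":-0.17,"rx":0,"ry":0,"rz":0,"grip":0},{"x":0,"y":0,"z":-0.05,"rx":0,"ry":0,"rz":0,"grip":0},{"x":0,"y":0,"z":0,"rx":0,"ry":0,"rz":0,"grip":0}])

```text
time: 8.2
ee_pos: [472.4, 166.8, 145.1]
ee_rot: [1.921, 2.19, 0.35]
force: [-0.1, 0.2, -3.4]
finger_gap: 11.0
grasp_force: 58.9
```

```bash
python3 - <<'E'
from plan import *
print(env.get_obs()['torque'])
G=[0.1,2.3,61];L=[480.5,166.5,0,.134]
for a in((18,-64,60),(18,-64,58),(18,-76,58)):
    p,R=goal(G,L,*a);print(a,p.round(1),*step(p,R))
E
```

```text
[-0.08482422  0.33432741 -0.01687217]
(18, -64, 60) [471.7 167.6 142.1] [-0.009  0.011 -0.04 ] [-0.0002  0.0007  0.001 ]
(18, -64, 58) [471.7 167.6 140.1] [-0.009  0.011 -0.067] [-0.0002  0.0007  0.001 ]
(18, -76, 58) [459.8 166.  140.1] [-0.168 -0.011 -0.067] [-0.0002  0.0007  0.001 ]
```

Request:
apply_moves(plan=[{"x":-0.009,"y":0.011,"z":-0.045,"rx":0,"ry":0.0005,"rz":0.001,"grip":0},{"x":0,"y":0,"z":-0.027,"rx":0,"ry":0,"rz":0,"grip":0},{"x":0,"y":0,"z":0,"rx":0,"ry":0,"rz":0,"grip":0}])

```text
time: 8.5
ee_pos: [472.2, 168.6, 140.4]
ee_rot: [1.916, 2.194, 0.351]
force: [-0.1, 0.7, -3.5]
finger_gap: 11.2
grasp_force: 59.0
```

Request:
apply_moves(plan=[{"x":0,"y":0,"z":-0.02,"rx":0,"ry":0,"rz":0,"grip":0},{"x":0,"y":0,"z":0,"rx":0,"ry":0,"rz":0,"grip":0}])

```text
time: 8.7
ee_pos: [472.1, 168.7, 138.7]
ee_rot: [1.916, 2.195, 0.351]
force: [-1.1, -0.3, -3.9]
finger_gap: 11.4
grasp_force: 59.0
```

Request:
apply_moves(plan=[{"x":0,"y":0,"z":-0.02,"rx":0,"ry":0,"rz":0,"grip":0},{"x":0,"y":0,"z":0,"rx":0,"ry":0,"rz":0,"grip":0}])

```text
time: 8.9
ee_pos: [472.0, 168.6, 137.0]
ee_rot: [1.916, 2.195, 0.35]
force: [0.6, -0.4, -4.1]
finger_gap: 11.4
grasp_force: 59.0
```

Request:
apply_moves(plan=[{"x":0,"y":0,"z":-0.015,"rx":0,"ry":0,"rz":0,"grip":0},{"x":0,"y":0,"z":0,"rx":0,"ry":0,"rz":0,"grip":0}])

```text
time: 9.1
ee_pos: [472.0, 168.6, 135.9]
ee_rot: [1.916, 2.195, 0.35]
force: [1.3, -0.1, -3.5]
finger_gap: 11.5
grasp_force: 59.0
```

Request:
apply_moves(plan=[{"x":0,"y":0,"z":-0.015,"rx":0,"ry":0,"rz":0,"grip":0},{"x":0,"y":0,"z":0,"rx":0,"ry":0,"rz":0,"grip":0}])

```text
time: 9.3
ee_pos: [472.0, 168.6, 134.8]
ee_rot: [1.916, 2.195, 0.35]
force: [-0.0, 0.1, -4.3]
finger_gap: 11.1
grasp_force: 59.0
```

Request:
apply_moves(plan=[{"x":0,"y":0,"z":-0.015,"rx":0,"ry":0,"rz":0,"grip":0},{"x":0,"y":0,"z":0,"rx":0,"ry":0,"rz":0,"grip":0}])

```text
time: 9.5
ee_pos: [472.4, 168.6, 134.1]
ee_rot: [1.916, 2.194, 0.351]
force: [-1.0, -1.0, 3.3]
finger_gap: 11.0
grasp_force: 59.9
```

```bash
python3 - <<'E'
from plan import *
G=[0.1,2.3,59.1];L=[480.5,166.5,0,.134]
for a in((18,-64,54),(18,-64,57.5),(18,-76,57.5)):
    p,R=goal(G,L,*a);print(a,p.round(1),*step(p,R))
E
```

```text
(18, -64, 54) [472.3 167.7 134.3] [-0.001 -0.012  0.003] [-0.0004  0.0008 -0.0004]
(18, -64, 57.5) [472.3 167.7 137.8] [-0.001 -0.012  0.05 ] [-0.0004  0.0008 -0.0004]
(18, -76, 57.5) [460.4 166.1 137.8] [-0.16  -0.034  0.05 ] [-0.0004  0.0008 -0.0004]
```

Request:
apply_moves(plan=[{"x":0,"y":-0.012,"z":0.05,"rx":0,"ry":0,"rz":0,"grip":0},{"x":-0.04,"y":-0.005,"z":0,"rx":0,"ry":0,"rz":0,"grip":0},{"x":-0.04,"y":-0.005,"z":0,"rx":0,"ry":0,"rz":0,"grip":0},{"x":0,"y":0,"z":0,"rx":0,"ry":0,"rz":0,"grip":0}])

```text
time: 9.9
ee_pos: [465.2, 166.7, 137.3]
ee_rot: [1.917, 2.195, 0.35]
force: [-0.5, 0.0, -4.4]
finger_gap: 11.4
grasp_force: 59.0
```

Request:
apply_moves(plan=[{"x":-0.035,"y":-0.005,"z":0,"rx":0,"ry":0,"rz":0,"grip":0},{"x":0,"y":0,"z":0,"rx":0,"ry":0,"rz":0,"grip":0}])

```text
time: 10.1
ee_pos: [463.0, 166.5, 137.4]
ee_rot: [1.917, 2.195, 0.35]
force: [0.2, 0.7, -3.9]
finger_gap: 11.7
grasp_force: 59.0
```

Request:
apply_moves(plan=[{"x":-0.035,"y":-0.005,"z":0,"rx":0,"ry":0,"rz":0,"grip":0},{"x":0,"y":0,"z":0,"rx":0,"ry":0,"rz":0,"grip":0}])

```text
time: 10.3
ee_pos: [460.4, 166.1, 137.4]
ee_rot: [1.917, 2.195, 0.35]
force: [-0.1, 0.4, -3.7]
finger_gap: 11.1
grasp_force: 59.0
```

Request:
apply_moves(plan=[{"x":-0.027,"y":-0.0035,"z":0,"rx":0,"ry":0,"rz":0,"grip":0},{"x":0,"y":0,"z":0,"rx":0,"ry":0,"rz":0,"grip":0}])

```text
time: 10.5
ee_pos: [458.7, 166.0, 137.6]
ee_rot: [1.916, 2.195, 0.351]
force: [0.0, 0.8, -4.2]
finger_gap: 11.3
grasp_force: 59.0
```

Request:
apply_moves(plan=[{"x":-0.015,"y":-0.002,"z":0,"rx":0,"ry":0,"rz":0,"grip":0},{"x":0,"y":0,"z":0,"rx":0,"ry":0,"rz":0,"grip":0}])

```text
time: 10.7
ee_pos: [458.1, 166.0, 137.8]
ee_rot: [1.916, 2.194, 0.352]
force: [2.2, 0.3, -4.8]
finger_gap: 11.1
grasp_force: 58.8
```

Request:
apply_moves(plan=[{"x":-0.015,"y":-0.002,"z":0,"rx":0,"ry":0,"rz":0,"grip":0},{"x":0,"y":0,"z":0,"rx":0,"ry":0,"rz":0,"grip":0}])

```text
time: 10.9
ee_pos: [457.6, 166.1, 138.1]
ee_rot: [1.915, 2.194, 0.354]
force: [4.8, 0.0, -6.3]
finger_gap: 11.4
grasp_force: 58.6
```

```bash
python3 - <<'E'
from plan import *
G=[0.1,2.3,59.1];L=[480.5,166.5,0,.134]
prev=None
for a in((18,-77,56.5),(12,-77,56),(8,-77.5,55.5),(6,-78,55.2),(4,-78,55),(2,-78,54.5),(0,-78,54)):
    p,R=goal(G,L,*a)
    if prev is None:print(a,p.round(1),*step(p,R))
    else:print(a,p.round(1),((p-prev[0])/75).round(4),(Ro.from_matrix(R)*Ro.from_matrix(prev[1]).inv()).as_rotvec()/np.pi)
    prev=p,R
E
```

```text
(18, -77, 56.5) [459.4 166.  136.8] [ 0.024 -0.001 -0.017] [-0.0006  0.0014 -0.0005]
(12, -77, 56) [467.4 167.1 130. ] [ 0.1069  0.0144 -0.0906] [-4.45331142e-03  3.30345142e-02  7.18161624e-17]
(8, -77.5, 55.5) [471.9 167.7 124.9] [ 0.0596  0.008  -0.0687] [-2.96887428e-03  2.20230095e-02 -3.53466742e-17]
(6, -78, 55.2) [473.7 167.9 122.1] [ 0.0248  0.0033 -0.0367] [-1.48443714e-03  1.10115047e-02 -3.53412907e-17]
(4, -78, 55) [476.  168.2 119.4] [ 0.0303  0.0041 -0.0365] [-1.48443714e-03  1.10115047e-02  3.53412907e-17]
(2, -78, 54.5) [478.2 168.5 116.3] [ 0.0291  0.0039 -0.0415] [-1.48443714e-03  1.10115047e-02  3.53412907e-17]
(0, -78, 54) [480.3 168.8 113.1] [ 0.0279  0.0038 -0.0425] [-1.48443714e-03  1.10115047e-02 -7.06825814e-17]
```

Now turn the tray down to 8°, just above pin entry.

Request:
apply_moves(plan=[{"x":0.02,"y":0.001,"z":-0.015,"rx":-0.0004,"ry":0.001,"rz":0,"grip":0},{"x":0.0535,"y":0.0072,"z":-0.0453,"rx":-0.0022,"ry":0.0165,"rz":0,"grip":0},{"x":0.0535,"y":0.0072,"z":-0.0453,"rx":-0.0022,"ry":0.0165,"rz":0,"grip":0},{"x":0.0596,"y":0.008,"z":-0.0687,"rx":-0.003,"ry":0.022,"rz":0,"grip":0},{"x":0,"y":0,"z":0,"rx":0,"ry":0,"rz":0,"grip":0}])

```text
time: 11.4
ee_pos: [472.1, 167.8, 124.4]
ee_rot: [2.005, 2.295, 0.159]
force: [0.1, -0.3, -4.4]
finger_gap: 11.7
grasp_force: 59.5
```

```bash
python3 - <<'E'
from plan import *
print(env.get_obs()['torque'])
G=[0.1,2.3,59.1];L=[480.5,166.5,0,.134]
for a in((8,-77.5,55.5),(6,-78,55.2)):
    p,R=goal(G,L,*a);print(a,p.round(1),*step(p,R))
shot('w7')
E
```

```text
[0.01084376 0.10980821 0.01598924]
(8, -77.5, 55.5) [471.9 167.7 124.9] [-0.003 -0.001  0.007] [-0.0001 -0.0006 -0.0001]
(6, -78, 55.2) [473.7 167.9 122.1] [ 0.022  0.002 -0.03 ] [-0.0016  0.0104 -0.0001]
11.4 [472.11575109 167.76869365 124.36551927] [2.00532009 2.29461051 0.15888423] [ 0.13077269 -0.28804537 -4.388572  ] [0.01084376 0.10980821 0.01598924] cam [442.89445388 248.37183879 249.18677641]
```

View pics/w7.png

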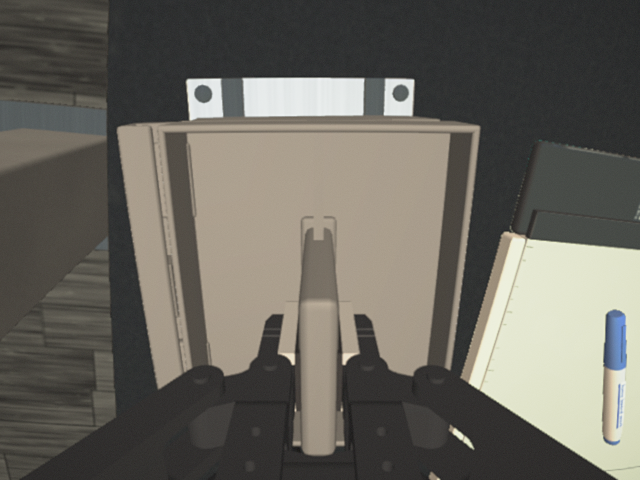

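The toes are hidden under the lip, whose top strip runs from x≈120 to 155. The tray is square to the base. No contact force shows, so I'll continue down slowly.

Request:
apply_moves(plan=[{"x":0.022,"y":0.002,"z":-0.03,"rx":-0.0016,"ry":0.0104,"rz":0,"grip":0},{"x":0,"y":0,"z":0,"rx":0,"ry":0,"rz":0,"grip":0}])

```text
time: 11.65
ee_pos: [472.7, 167.7, 122.3]
ee_rot: [2.018, 2.311, 0.124]
force: [3.7, 1.9, -2.6]
finger_gap: 11.6
grasp_force: 59.7
```

Request:
apply_moves(plan=[{"x":0.015,"y":0.002,"z":-0.0182,"rx":-0.0007,"ry":0.0055,"rz":0,"grip":0},{"x":0,"y":0,"z":0,"rx":0,"ry":0,"rz":0,"grip":0}])

```text
time: 11.85
ee_pos: [473.7, 167.9, 121.1]
ee_rot: [2.026, 2.321, 0.104]
force: [3.5, 1.0, -1.9]
finger_gap: 11.3
grasp_force: 59.8
```

Request:
apply_moves(plan=[{"x":0.015,"y":0.002,"z":-0.0182,"rx":-0.0007,"ry":0.0055,"rz":0,"grip":0},{"x":0,"y":0,"z":0,"rx":0,"ry":0,"rz":0,"grip":0}])

```text
time: 12.05
ee_pos: [474.8, 168.0, 119.7]
ee_rot: [2.035, 2.33, 0.083]
force: [4.4, 1.1, -1.4]
finger_gap: 11.1
grasp_force: 59.9
```

```bash
python3 - <<'E'
from plan import *
print(env.get_obs()['torque'])
G=[0.1,2.3,59.1];L=[480.5,166.5,0,.134]
for a in((4,-78,55),(2,-78,54.5)):
    p,R=goal(G,L,*a);print(a,p.round(1),*step(p,R))
E
```

```text
[ 0.26713206 -0.76334843  0.15237385]
(4, -78, 55) [476.  168.2 119.4] [ 0.016  0.003 -0.004] [-0.0001  0.0005 -0.0004]
(2, -78, 54.5) [478.2 168.5 116.3] [ 0.045  0.007 -0.045] [-0.0016  0.0115 -0.0004]
```

Request:
apply_moves(plan=[{"x":0.018,"y":0.003,"z":0,"rx":0,"ry":0,"rz":0,"grip":0},{"x":0,"y":0,"z":0,"rx":0,"ry":0,"rz":0,"grip":0}])

```text
time: 12.25
ee_pos: [475.1, 167.9, 119.3]
ee_rot: [2.035, 2.331, 0.081]
force: [2.4, -0.2, -2.0]
finger_gap: 11.6
grasp_force: 59.7
```

Request:
apply_moves(plan=[{"x":0.015,"y":0.002,"z":-0.02,"rx":-0.0007,"ry":0.0055,"rz":0,"grip":0},{"x":0,"y":0,"z":0,"rx":0,"ry":0,"rz":0,"grip":0}])

```text
time: 12.45
ee_pos: [476.3, 168.0, 117.6]
ee_rot: [2.044, 2.341, 0.059]
force: [0.5, -0.2, -3.3]
finger_gap: 11.1
grasp_force: 59.6
```

```bash
python3 - <<'E'
from plan import *
print(env.get_obs()['torque'])
G=[0.1,2.3,59.1];L=[480.5,166.5,0,.134]
for a in((3,-78,54.7),(2,-78,54.5),(0,-78,54)):
    p,R=goal(G,L,*a);print(a,p.round(1),*step(p,R))
E
```

```text
[-0.01025159 -0.02495834  0.09193462]
(3, -78, 54.7) [477.1 168.4 117.8] [0.011 0.005 0.003] [ 0.0001 -0.0005 -0.0003]
(2, -78, 54.5) [478.2 168.5 116.3] [ 0.025  0.007 -0.017] [-0.0006  0.005  -0.0003]
(0, -78, 54) [480.3 168.8 113.1] [ 0.053  0.011 -0.06 ] [-0.0021  0.016  -0.0003]
```

Request:
apply_moves(plan=[{"x":0.02,"y":0.004,"z":-0.018,"rx":-0.0007,"ry":0.0053,"rz":0,"grip":0},{"x":0,"y":0,"z":0,"rx":0,"ry":0,"rz":0,"grip":0}])

```text
time: 12.65
ee_pos: [478.3, 168.4, 116.3]
ee_rot: [2.051, 2.349, 0.041]
force: [0.5, -0.3, -3.1]
finger_gap: 11.4
grasp_force: 59.6
```

Request:
apply_moves(plan=[{"x":0.016,"y":0.002,"z":-0.02,"rx":-0.0007,"ry":0.0053,"rz":0,"grip":0},{"x":0,"y":0,"z":0,"rx":0,"ry":0,"rz":0,"grip":0}])

```text
time: 12.85
ee_pos: [479.8, 168.7, 114.9]
ee_rot: [2.058, 2.357, 0.022]
force: [0.6, 0.5, -4.1]
finger_gap: 11.0
grasp_force: 59.6
```

Request:
apply_moves(plan=[{"x":0.014,"y":0.002,"z":-0.012,"rx":-0.0007,"ry":0.0053,"rz":0,"grip":0},{"x":0,"y":0,"z":0,"rx":0,"ry":0,"rz":0,"grip":0}])

```text
time: 13.05
ee_pos: [481.0, 168.9, 114.2]
ee_rot: [2.065, 2.365, 0.003]
force: [0.3, -0.4, -4.1]
finger_gap: 11.3
grasp_force: 59.6
```

```bash
python3 - <<'E'
from plan import *
print(env.get_obs()['torque'])
G=[0.1,2.3,59.1];L=[480.5,166.5,0,.134]
p,R=goal(G,L,0,-78,54);print(p.round(1),*step(p,R))
E
```

```text
[ 0.05019754 -0.04795228  0.01165479]
[480.3 168.8 113.1] [-0.01  -0.002 -0.015] [-0.0002  0.0007 -0.0004]
```

Nearly flat with no contact forces. Lower the last millimetre by feel.

Request:
apply_moves(plan=[{"x":-0.005,"y":0,"z":-0.012,"rx":0,"ry":0.0005,"rz":0,"grip":0},{"x":0,"y":0,"z":0,"rx":0,"ry":0,"rz":0,"grip":0}])

```text
time: 13.25
ee_pos: [480.4, 168.9, 113.4]
ee_rot: [2.066, 2.366, 0.002]
force: [0.8, 0.6, -3.5]
finger_gap: 11.2
grasp_force: 59.7
```

Request:
apply_moves(plan=[{"x":0,"y":0,"z":-0.01,"rx":0,"ry":0,"rz":0,"grip":0},{"x":0,"y":0,"z":0,"rx":0,"ry":0,"rz":0,"grip":0}])

```text
time: 13.45
ee_pos: [480.4, 168.9, 113.2]
ee_rot: [2.066, 2.366, 0.003]
force: [-1.1, -1.4, 4.7]
finger_gap: 11.1
grasp_force: 60.8
```

```bash
python3 - <<'E'
from plan import *
o=env.get_obs();print(o['torque'],o['force'],Ro.from_rotvec(o['ee_rot']).as_matrix()[:,2])
E
```

```text
[ 0.01815888  0.39144993 -0.0264682 ] [-1.1012817  -1.36603923  4.68255028] [ 1.75587598e-03  8.08136452e-04 -9.99998132e-01]
```

Request:
apply_moves(force=20, plan=[{"x":0,"y":0,"z":0,"rx":0,"ry":0,"rz":0,"grip":0},{"x":0,"y":0,"z":0,"rx":0,"ry":0,"rz":0,"grip":0},{"x":0,"y":0,"z":0,"rx":0,"ry":0,"rz":0,"grip":0.5},{"x":0,"y":0,"z":0,"rx":0,"ry":0,"rz":0,"grip":0.5},{"x":0,"y":0,"z":0,"rx":0,"ry":0,"rz":0,"grip":0.5}])

```text
time: 13.95
ee_pos: [480.3, 168.9, 112.6]
ee_rot: [2.066, 2.366, 0.002]
force: [0.0, -0.4, -0.9]
finger_gap: 43.0
grasp_force: 0.0
```

Request:
apply_moves(plan=[{"x":0,"y":0,"z":0,"rx":0,"ry":0,"rz":0,"grip":0.5},{"x":0,"y":0,"z":0,"rx":0,"ry":0,"rz":0,"grip":0.5}])

```text
time: 14.15
ee_pos: [480.3, 168.8, 112.6]
ee_rot: [2.066, 2.366, 0.002]
force: [-0.4, -1.3, 0.7]
finger_gap: 42.8
grasp_force: 0.0
```

Request:
apply_moves(plan=[{"x":0,"y":0,"z":0.2,"rx":0,"ry":0,"rz":0,"grip":0.5},{"x":0,"y":0,"z":0.4,"rx":0,"ry":0,"rz":0,"grip":0.5},{"x":0,"y":0,"z":0.5,"rx":0,"ry":0,"rz":0,"grip":0.5},{"x":0,"y":0,"z":0.5,"rx":0,"ry":0,"rz":0,"grip":0.5},{"x":0,"y":0,"z":0.4,"rx":0,"ry":0,"rz":0,"grip":0.5}])

```text
time: 14.65
ee_pos: [480.5, 168.9, 264.8]
ee_rot: [2.065, 2.366, 0.004]
force: [1.4, -0.5, -0.0]
finger_gap: 42.5
grasp_force: 0.0
```

Request:
apply_moves(plan=[{"x":0,"y":0,"z":0,"rx":0,"ry":0,"rz":0,"grip":0.5},{"x":0,"y":0,"z":0,"rx":0,"ry":0,"rz":0,"grip":0.5}])

```text
time: 14.85
ee_pos: [480.4, 168.9, 262.9]
ee_rot: [2.066, 2.366, 0.004]
force: [-0.3, -0.1, -0.1]
finger_gap: 42.7
grasp_force: 0.0
```

```bash
python3 -c "
from h import *
shot('w8')"
```

```text
14.85 [480.40673403 168.87164684 262.93721839] [2.06553257 2.36555704 0.00386955] [-0.28498871 -0.12524705 -0.12342721] [-0.00218635 -0.01516635 -0.01745397] cam [467.88042405 251.71947178 388.95837183]
```

View pics/w8.png

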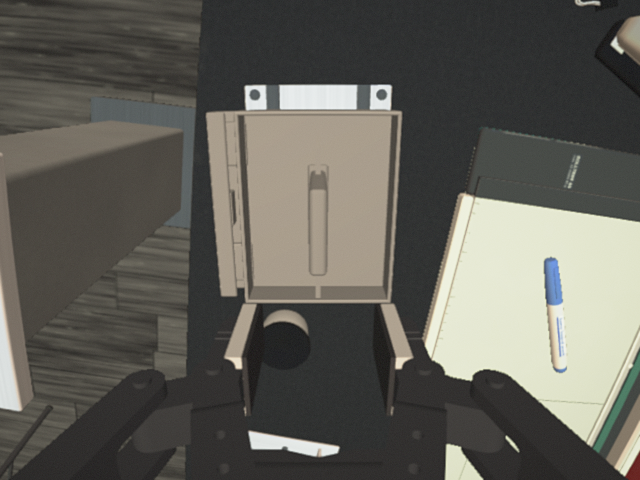

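The tray sits flat and square on the stack. Its walls run from (240,112) to (402,300), the toes are under the lip either side of the rib at (233,205), and the tub at (283,340) is untouched. Handing in.

```bash
python3 -c "
from bench import env
print(env.close_job())"
```

```text
the job is handed in; nothing more can be done
None
```

The tray is stacked on the lower tray: toes under the lip either side of the rib, sitting flat on the rim with the gripper clear, and I handed the job in at about 15 s; no verdict came back.

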